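Unhook the slide carrier from the sprung drain stand and set it in the staining dish

TASK

Take the slide carrier off the two deep hooks of the drain stand: hold it by its blue grip, lift it straight up against the orange sprung keeper until its bar has passed the finger tips, draw it out towards the open side of the hooks, and set it down gently and upright on the floor of the glass dish, then let go. The finger height is different every time, so feel your way: while lifting and drawing out, never load the fingers and keeper with more than about 15 N. Take care that the dish and the other things on the bench stay where they are.

Things in the scene. Friction and masses are not known exactly. Their poses are not given: they have to be found in the camera images.
- stand: Drain stand, screwed down. Origin on the bench under the hanging bar; x points away from the hooks' open side (draw the carrier out along -x). Base plate 12 mm thick. Behind the hooks, guide rods (x 52, y -52 and +52 mm) stand up to 200 mm high, and a blue column (x 85 to 107, 140 mm high). An orange sprung keeper lies over the finger tips.
- hooks (a point): Point on the stand midway between its two hooks, level with their floors (126 mm up). Hooks at y -52 and +52 mm, 10 mm wide, inside x -7 to +7 mm, back stop 18 mm high, front finger x -15 to -7 mm. The finger tips stand 22 to 44 mm above the floor, both alike, at a height that is not measured. Axes as the stand's.
- column (a point): Top of the stand's column. The orange keeper (not measured): two strips x -15 to +51, 6 mm thick, y 45 to 59 mm either side, underside 1 mm over the tips. It slides up only, on springs: gives at 2 N, then 1 N per mm in all, 30 mm travel. Pushed up 7 mm (9 N) it lets the 8 mm bar over the tips; the bar then rubs under it for 20 mm along -x, and it snaps down behind.
- carrier: Slide carrier (the whole, about 0.32 kg, varies 0.8 to 1.25 times): steel tray 90 (x) x 76 (y) x 28 mm high holding glass slides. Origin at the centre of its underside, z up; it hangs with its axes along those of the stand, within a few degrees.
- carrier_grip (a point): Centre of the carrier's blue grip, a block 14 (carrier x) x 40 (y) x 32 mm high, 173 mm above the carrier's underside and 78 mm above its bar; a steel web 8 x 16 mm runs from it down to the bar. Grip it from above, firmly.
- carrier_bar (a point): Centre of the carrier's hanging bar, 8 mm thick, 136 mm long along the carrier's y, 95 mm above its underside; 16 mm collars near its ends sit outside the hooks. At the start it lies on both hook floors.
- carrier_base (a point): Centre of the carrier's underside.
- dish: Open glass staining dish, loose, 0.9 kg, 110 (x) x 96 (y) x 42 mm high outside, walls and floor 4 mm (inside 102 x 88 mm). Origin at the centre of its underside. The carrier stands in it with its x along the dish's x, either way round, 6 mm play on each side.
- reagent: White reagent bottle, 60 mm across, 130 mm high; bystander, origin under its base.
- stain: Amber stain jar, 44 mm across, 60 mm high; bystander, origin under its base.
- slidebox: Green slide box 85 x 100 x 30 mm high; bystander, origin under its base.
- sharps: Yellow sharps cup, 90 mm across, 110 mm high; bystander, origin under its base.
Things that resemble listed ones, but are neither listed nor needed, are in the scene too. What is shaped like the carrier but brown, purple or yellow is not meant.

How it is judged:
On the way:
1. the carrier is off the hooks: its bar is held clear in front of the fingers, above the hook floors, not touching the stand (x of carrier_bar in the frame of stand below -0.021 m and height (world z) of carrier_bar above 0.135 m and contact force between stand and carrier below 0.3 N), for 0.1 s.
At the end, for the whole second after the job is handed in: The carrier stands upright (within about 4.5 degrees) and at rest on the floor of the dish (underside no more than 8 mm above the dish's underside, centred within 12 mm), released (x of carrier_base in the frame of dish between -0.012 and 0.012 m and y of carrier_base in the frame of dish between -0.012 and 0.012 m and z of carrier_base in the frame of dish below 0.008 m and angle between carrier's own z axis and vertical below 0.08 rad and angle between dish's own z axis and vertical below 0.05 rad and linear speed of carrier below 0.02 m/s and contact force between carrier and the fingers below 0.1 N); the robot touches nothing.
It fails at once if the carrier, its bar lifted off the hook floors, loads the stand (fingers and keeper) with more than 16 N (height (world z) of carrier_bar above 0.133 m and contact force between stand and carrier above 16 N).
It fails at once if the carrier is rammed or pressed into the stand with more than 40 N (contact force between stand and carrier above 40 N).
It fails at once if the robot itself pushes on the stand with more than 15 N (contact force between stand and the fingers above 15 N or contact force between stand and the arm above 15 N).
It fails at once if the carrier is set down hard: more than 60 N on the dish (contact force between carrier and dish above 60 N).
It fails at once if the dish or a bystander is shifted by more than 30 mm (distance of any of dish, reagent, stain, slidebox, sharps from where it was at the start of the episode above 0.03 m).
It also fails if it takes over 58 s, if anything falls off the work surface, if the arm or the gripper's body presses on something with over 40 N, if the wrist force passes 120 N, or if a joint passes its speed limit or range.

ROBOT

A 6-joint arm with a two-finger parallel gripper is mounted at the origin on the work surface. World frame = base frame: x ahead of the robot, y to its left, z up, the work surface at z = 0. Lengths are in m, angles in rad, forces in N, time in s.
With the tool pointing down it reaches from about 0.35 to 1 m from the base axis. Payload 7.1 kg.
Tool frame: the origin (TCP) lies midway between the tips of the shut fingers; the grasp point (between the pads) lies behind it (env.grasp_offset is the z of the grasp point in the tool frame, in m); z points along the fingers, y is the line along which they close (so a half turn about z gives the same grasp; the last joint's range is limited). The gripper opens to 85 mm and grips with 20 to 120 N. Pads are 22 mm wide; open, the fingers measure 114 mm over their backs; the gripper's body (76 mm by 85 mm) begins 54 mm behind the grasp point. The pads swing forward as they close: fully open they stand 13 mm farther back than shut.
Start: joints at [-1.215, 0.423, 1.63, -0, 1.089, -0.019], TCP at [0.229, -0.582, 0.231] pointing down, gripper open.
Joint ranges: [-3, 3], [-0.9, 2.11], [0.09, 2.58], [-1.31, 4.45], [0.11, 2.69], [-2.54, 2.54]. Speed limits (rad/s): [2.39, 2.39, 3.01, 3.14, 3.14, 3.14].

INTERFACE

Orientations are given as a rotation vector (axis times angle).
In Python, from station import env gives the robot as it stands. Calls block until the motion is done:
- env.move_ptp(position, orientation): joint-space move of the TCP to a pose.
- env.servo_line(position, rotation=None, v=0.15, f_stop=None): straight line of the TCP; rotation=None keeps the orientation; v is the mean speed in m/s. With f_stop (N) it stops when the force on the tool has changed by that much, and returns True; else False.
- env.move_j(angles): joint-space move.
- env.command_gripper(opening, grasp_force=None): finger opening in m; grasp_force is the grip in N (None keeps the last); returns when the fingers have stopped.
- env.pause(seconds).
- env.ik(position, orientation): joint angles nearest the present ones, or None.
- env.grab_frame(name): name is "scene" or "top" or "wrist"; returns the picture (480x640x3 uint8, blue, green, red); there is no depth.
- env.camera_params(name): a dict with "vertical_fov" (degrees; the focal length in pixels is half the picture's height over the tangent of half this angle, whatever the lens; pixels are square), "cx", "cy" (the principal point, pixels), "world_from_camera" (4x4, takes a point from camera to world coordinates). Camera axes: x right, y down, z forward; pixel columns grow to the right and rows downward; lengths in m; the calibration is good to about 2 mm. A picture is of the moment at which its call begins: read the wrist's pose just before it. camera_params takes no time and is no camera call; for the wrist camera it gives the pose at the moment of the call.
A pose or a line that the arm cannot do raises env.MotionError and nothing moves.
- env.finish_job(): hands the job in; it is judged then, once.
Trained networks look in the newest picture that a camera, given by its name, has taken for a name from the list of things; names that differ only in an ending like _2 or _b are one class to them, and where a whole thing is asked for, a point or a joint stands for the part that bears it (a point fixed in the world has none). Each returns a list of dicts, best first, with "score" (0 to 1); they miss things now and then, are a little off and sometimes report something else, mostly with a low value. They report only what shows in the picture. A call takes as long as a camera call. They do not tell look-alikes from the thing itself.
- env.look_for(camera, target): "point" ([x, y, z] in m, in world coordinates, good to about 4 mm: the middle of the surface that is visible of it).
- env.regions_of(camera, target): "pixels" (480x640 bool, what is visible of it).
Readings, each from a call of its own:
- env.current_time(): time.
- env.current_joint_pos(): joint angles.
- env.current_joint_vel(): joint speeds.
- env.current_effort(): joint torques, N m.
- env.current_eef_pos(): TCP position.
- env.current_tool_rot(): TCP orientation.
- env.current_ft_force(): force on the tool from outside, world axes, zero at the start.
- env.current_ft_torque(): the same for the moment, N m.
- env.current_finger_gap(): finger opening in m.
- env.current_grip_force(): force on a finger pad.
Only numpy, scipy, OpenCV 4.12 (cv2) and the standard library are available. Lean on these libraries where they do the work, as an engineer would, in place of code of your own. Each camera call takes 0.05 s, during which the arm holds its last target. There are 200 camera calls.

## Working session

There is one attempt and no reset: what is moved stays moved. The work goes in short steps, each a Python script; the robot and the scene stay as the last script left them, time stands still between calls to the robot, and variables do not carry over. Pictures are saved under pics/ and viewed, at most 10 in all, crops included, and the job is handed in when it is done.

```bash
mkdir -p pics; python3 - <<'E'
from station import env
import cv2,numpy as np
a=env.grab_frame("scene");cv2.imwrite("pics/scene.png",a)
b=env.grab_frame("top");cv2.imwrite("pics/top.png",b)
for c in("scene","top"):
    for n in("stand","hooks","column","carrier","carrier_grip","carrier_bar","dish","reagent","stain","slidebox","sharps"):
        print(c,n,[(round(d["score"],2),np.round(d["point"],3).tolist()) for d in env.look_for(c,n)[:4]])
    p=env.camera_params(c);print(p["vertical_fov"],p["cx"],p["cy"],np.round(p["world_from_camera"],3).tolist())
print(env.grasp_offset,env.current_time(),env.current_tool_rot())
E
```

```text
scene stand [(0.79, [0.628, -0.191, 0.071])]
scene hooks [(0.96, [0.629, -0.19, 0.07])]
scene column [(0.95, [0.628, -0.194, 0.066])]
scene carrier [(0.96, [0.846, -0.063, 0.026]), (0.67, [0.392, -0.408, 0.032]), (0.64, [0.559, -0.206, 0.063]), (0.57, [0.326, -0.165, 0.034])]
scene carrier_grip [(0.96, [0.558, -0.204, 0.066]), (0.93, [0.849, -0.066, 0.029]), (0.73, [0.321, -0.168, 0.031]), (0.73, [0.392, -0.407, 0.032])]
scene carrier_bar [(0.93, [0.56, -0.206, 0.061]), (0.73, [0.847, -0.066, 0.034]), (0.72, [0.807, -0.242, 0.033]), (0.67, [0.323, -0.165, 0.027])]
scene dish [(0.94, [0.542, 0.18, 0.018]), (0.71, [0.631, -0.193, 0.068])]
scene reagent [(0.62, [0.696, 0.028, 0.073])]
scene stain [(0.82, [0.591, 0.031, 0.042])]
scene slidebox [(0.68, [0.461, 0.017, 0.03])]
scene sharps [(0.67, [0.545, -0.423, 0.087])]
46.447704711901665 319.64452988859745 230.9160169444439 [[-0.834, 0.344, -0.431, 1.156], [0.551, 0.498, -0.669, 0.786], [-0.016, -0.796, -0.605, 0.973], [0.0, 0.0, 0.0, 1.0]]
top stand [(0.92, [0.604, -0.217, 0.016])]
top hooks []
top column [(0.91, [0.602, -0.22, 0.011])]
[... 208 characters left out ...]
236, 0.033]), (0.73, [0.55, -0.227, 0.056]), (0.58, [0.841, -0.071, 0.029])]
top carrier_bar [(0.9, [0.844, -0.072, 0.028]), (0.87, [0.317, -0.17, 0.022]), (0.85, [0.548, -0.223, 0.062]), (0.67, [0.396, -0.41, 0.026])]
top dish [(0.64, [0.547, 0.185, 0.001])]
top reagent [(0.88, [0.675, 0.004, 0.09])]
top stain [(0.92, [0.576, 0.012, 0.062]), (0.34, [0.605, -0.217, 0.012])]
top slidebox [(0.68, [0.45, 0.008, 0.032])]
top sharps [(0.64, [0.538, -0.447, 0.056])]
42.060646301180654 323.83974900776593 230.8840133197663 [[-0.007, -0.995, 0.095, 0.479], [-1.0, 0.007, -0.008, -0.094], [0.007, -0.095, -0.995, 1.297], [0.0, 0.0, 0.0, 1.0]]
-0.0187 1.2 [ 3.08657565e+00  5.85302902e-01 -2.44544466e-06]
```

View pics/scene.png

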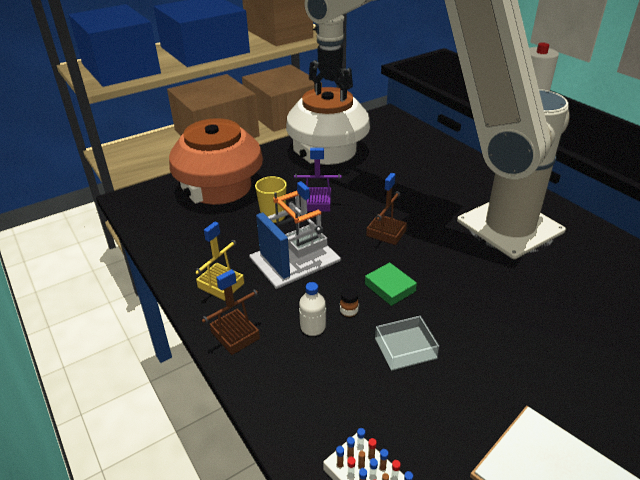

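View pics/top.png

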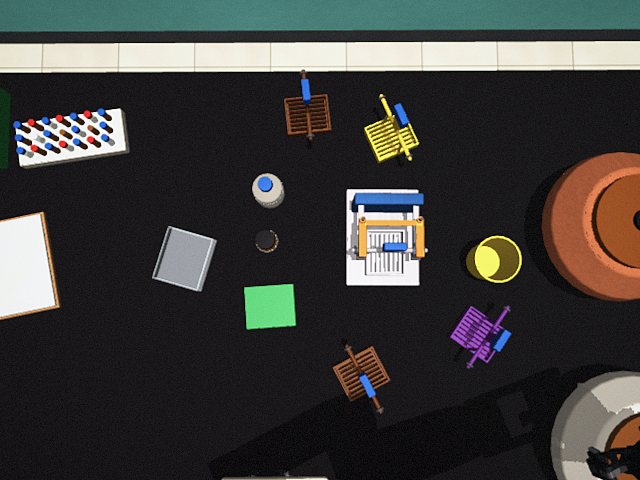

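The scene holds five carrier-shaped things. In the top view they are brown at (307,112) and (362,375), yellow at (393,130), purple at (482,335), and a steel one on the stand with its blue grip at (395,247). Only the steel one, hanging on the hooks, is meant. Next I'll fit boxes of known size to the two views.

```bash
cat > h.py <<'E'
from station import env
import cv2,numpy as np
from scipy.optimize import minimize
def proj(c,P):
    p=env.camera_params(c) if isinstance(c,str) else c
    T=np.linalg.inv(p["world_from_camera"]);Q=P@T[:3,:3].T+T[:3,3]
    f=240/np.tan(np.radians(p["vertical_fov"])/2)
    return np.c_[f*Q[:,0]/Q[:,2]+p["cx"],f*Q[:,1]/Q[:,2]+p["cy"]]
def box(x0,x1,y0,y1,z0,z1,x,y,a):
    B=np.array([[i,j,k] for i in(x0,x1) for j in(y0,y1) for k in(z0,z1)])
    R=np.array([[np.cos(a),-np.sin(a),0],[np.sin(a),np.cos(a),0],[0,0,1]])
    return B@R.T+[x,y,0]
def hull(c,P):
    S=4;m=np.zeros((480*S,640*S),np.uint8)
    cv2.fillConvexPoly(m,cv2.convexHull(np.round((proj(c,P)+.5)*S-.5).astype(np.int32)),255)
    return cv2.resize(m,(640,480),interpolation=cv2.INTER_AREA)/255.
def fit(masks,mk,p0,step):
    def cost(p): return sum(1-np.minimum(m,h).sum()/np.maximum(m,h).sum() for m,h in((m,hull(c,mk(p))) for c,m in masks))
    best=min((minimize(cost,np.array(p0)+s*np.array(step),method="Nelder-Mead",options=dict(initial_simplex=np.vstack([p0]+[np.array(p0)+s2*np.eye(len(p0))[i]*step[i] for i in range(len(p0)) for s2 in[s]]),xatol=1e-4,fatol=1e-4)) for s in(1,-1,.5)),key=lambda r:r.fun)
    return best.x,best.fun
def blue(im):
    h=cv2.cvtColor(im,cv2.COLOR_BGR2HSV);return cv2.inRange(h,(100,110,50),(125,255,255))
def comp(m,u,v):
    n,l,s,ce=cv2.connectedComponentsWithStats(m);i=1+np.argmin(np.hypot(ce[1:,0]-u,ce[1:,1]-v)+1e3*(s[1:,4]<20));print("comp",s[i]);return (l==i).astype(float)
E
python3 - <<'E'
from h import *
im={c:env.grab_frame(c) for c in("scene","top")}
dm=[(c,env.regions_of(c,"dish")[0]["pixels"].astype(float)) for c in im]
print("dish",*[fit(m,lambda p:box(-.055,.055,-.048,.048,0,.042,*p),[.545,.185,-.2],[.01,.01,.15]) for m in(dm,dm[:1],dm[1:])])
b={c:blue(im[c]) for c in im}
g=[("scene",comp(b["scene"],303,188)),("top",comp(b["top"],395,247))]
print("grip",*[fit(m,lambda p:box(-.007,.007,-.02,.02,.192,.224,*p),[.55,-.22,0],[.01,.01,.1]) for m in(g,g[1:])])
k=[("scene",comp(b["scene"],272,246)),("top",comp(b["top"],390,201))]
print("col",*[fit(m,lambda p:box(.085,.107,-p[3],p[3],.012,.140,*p[:3]),[.55,-.22,0,.06],[.01,.01,.05,.01]) for m in(k,k[1:])])
s=cv2.resize(im["scene"][150:300,230:360],None,fx=4,fy=4,interpolation=cv2.INTER_CUBIC)[:,:400]
t=cv2.resize(im["top"][180:295,335:435],None,fx=4,fy=4,interpolation=cv2.INTER_CUBIC)
t=cv2.copyMakeBorder(t,0,600-t.shape[0],0,0,cv2.BORDER_CONSTANT);cv2.imwrite("pics/crop.png",np.hstack([s,t]))
E
```

```text
dish (array([ 0.54631036,  0.18160429, -0.28496766]), np.float64(0.06938121850657342)) (array([ 0.54516238,  0.18143204, -0.27149595]), np.float64(0.026364366096443326)) (array([ 0.54721364,  0.18203577, -0.29391943]), np.float64(0.03319775916847845))
comp [297 181  13  19 176]
comp [383 242  24  10 191]
grip (array([ 0.55330672, -0.22431948, -0.01646339]), np.float64(0.30209570823975684)) (array([ 0.55406456, -0.22556211,  0.04291319]), np.float64(0.1879258836561376))
comp [ 256  213   34   65 1328]
comp [353 193  71  18 814]
col (array([ 0.55357231, -0.2252866 , -0.01002409,  0.06232825]), np.float64(0.477401918991595)) (array([ 0.55591772, -0.22971569,  0.02728575,  0.06231444]), np.float64(0.4136282998763038))
```

View pics/crop.png

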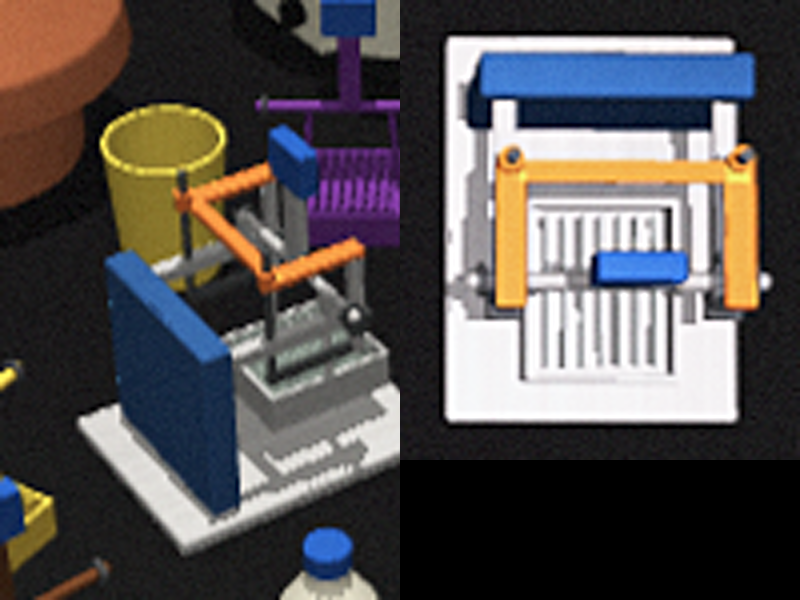

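The crop confirms it: the steel carrier's blue grip is at top view (395,247), on a steel web above the hooks. Next I'll go above it and check from near.

```bash
cat >> h.py <<'E'
from scipy.spatial.transform import Rotation as Ro
def rot(a,flip=1): # tool down, tool y along carrier x at yaw a
    y=flip*np.array([np.cos(a),np.sin(a),0]);z=np.array([0,0,-1.]);return Ro.from_matrix(np.c_[np.cross(y,z),y,z]).as_rotvec()
E
python3 - <<'E'
from h import *
p=env.current_eef_pos();env.servo_line([p[0],p[1],.40])
tgt=[.554,-.225,.36]
qs={f:env.ik(tgt,rot(0,f)) for f in(1,-1)};print(qs)
f=min((f for f in qs if qs[f] is not None),key=lambda f:abs(qs[f][5]));print("flip",f)
# also feasibility at the dish
print(env.ik([.546,.18,.25],rot(-.28,f)))
env.command_gripper(.05,60)
env.move_ptp(tgt,rot(0,f));env.pause(.3)
P=env.camera_params("wrist");im=env.grab_frame("wrist");cv2.imwrite("pics/w1.png",im)
print(P,env.current_eef_pos(),env.current_ft_force(),env.current_time())
E
```

```text
{1: array([-4.05688564e-01,  2.64347310e-01,  1.55618905e+00, -4.44089210e-16,
        1.32105629e+00, -4.05688564e-01]), -1: None}
flip 1
[ 2.97749693e-01  3.28630290e-01  1.72650216e+00 -8.88178420e-16
  1.08646021e+00  5.77749693e-01]
{'vertical_fov': 70.95479708442531, 'cx': 324.15207823385623, 'cy': 243.44983503198233, 'world_from_camera': array([[ 9.99998923e-01, -5.38000968e-04, -1.36540136e-03,
         5.53764880e-01],
       [-8.95890523e-04, -9.60696667e-01, -2.77598830e-01,
        -1.56035305e-01],
       [-1.16238810e-03,  2.77599754e-01, -9.60696115e-01,
         5.03355064e-01],
       [ 0.00000000e+00,  0.00000000e+00,  0.00000000e+00,
         1.00000000e+00]])} [ 0.55383791 -0.22543059  0.35999586] [-1.70987807 -0.3742771  -0.79493487] 5.2333
```

View pics/w1.png

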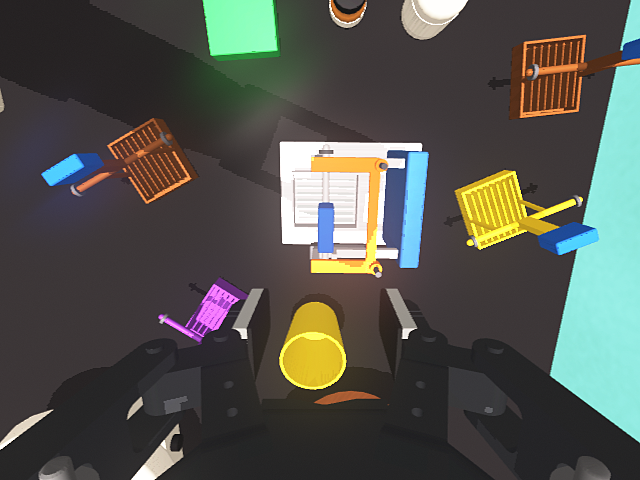

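The wrist view shows the grip at (326,228), between the keeper arms at (345,165) and (345,267). The column is at (412,210). I'll fit the grip box here.

```bash
python3 - <<'E'
from h import *
im=cv2.imread("pics/w1.png");P=env.camera_params("wrist");b=blue(im)
g=comp(b,326,228);m=[(P,g)]
print("grip",fit(m,lambda p:box(-.007,.007,-.02,.02,.192,.224,*p),[.554,-.225,0],[.005,.005,.08]))
h=cv2.cvtColor(im,cv2.COLOR_BGR2HSV)
k=comp(cv2.inRange(h,(95,110,150),(125,255,255)),412,210)
print("coltop",fit([(P,k)],lambda p:box(.085,.107,-p[3],p[3],.139,.140,*p[:3]),[.554,-.225,0,.06],[.008,.005,.05,.005]))
o=(cv2.inRange(h,(8,120,120),(22,255,255))).copy();o[:, :300]=0;o[:,395:]=0;o[:140]=0;o[280:]=0
for z in(.157,.165,.173):print("keeper",z,fit([(P,hull(P,np.zeros((0,3))) if 0 else cv2.fillConvexPoly(np.zeros((480,640)),cv2.convexHull(cv2.findNonZero(cv2.morphologyEx(o,cv2.MORPH_OPEN,np.ones((3,3))))),1))],lambda p:box(-.015,.058,-.059,.059,z-.006,z,*p),[.554,-.225,0],[.005,.005,.05]))
E
```

```text
comp [318 203  16  50 756]
grip (array([ 5.54677289e-01, -2.26172003e-01, -4.60729428e-04]), np.float64(0.1113221376579433))
comp [ 399  151   30  117 2339]
coltop (array([ 0.55434649, -0.22464642, -0.00857888,  0.06404357]), np.float64(0.030411721371858547))
keeper 0.157 (array([ 0.55625806, -0.22491849, -0.00366133]), np.float64(0.19200140977654157))
keeper 0.165 (array([ 0.55524618, -0.22466026,  0.0009276 ]), np.float64(0.221057881606739))
keeper 0.173 (array([ 0.55482485, -0.22435203, -0.0037877 ]), np.float64(0.2524487880597672))
```

```bash
python3 - <<'E'
from h import *
g=[.5545,-.2258]; R=rot(-.003)
env.servo_line([*g,.26],R);env.pause(.2)
f0=env.current_ft_force()
print("hit",env.servo_line([*g,.188],v=.06,f_stop=6))
print(env.current_ft_force()-f0,env.current_eef_pos())
env.command_gripper(0,80);env.pause(.3)
print("gap",env.current_finger_gap(),env.current_grip_force(),"F",env.current_ft_force()-f0,env.current_eef_pos(),env.current_time())
np.save("f0.npy",f0)
F=[env.current_ft_force() for _ in range(10)];print("noise",np.std(F,0))
E
```

```text
hit False
[1.29579734 0.08046623 0.02775315] [ 0.55480393 -0.22592942  0.18847087]
gap 0.013008602461278074 78.002690076828 F [0.90474967 0.47925539 4.56718132] [ 0.55479575 -0.22588867  0.18837212] 8.3167
noise [1.38777878e-17 0.00000000e+00 8.88178420e-16]
```

```bash
cat >> h.py <<'E'
def F(n=6,dt=.02):
    a=[]
    for _ in range(n): env.pause(dt);a.append(env.current_ft_force())
    return np.mean(a,0)
E
python3 - <<'E'
from h import *
print("before",F())
x,y,z=.5545,-.2258,.188
for d in(.003,.006):
    env.servo_line([x,y,z+d],v=.02);f=F();print(d,f,env.current_eef_pos())
b=f
lim={}
for s in(1,-1):
    for k in range(1,9):
        env.servo_line([x+s*k*.0006,y,z+.006],v=.02);f=F(4)
        if abs(f[0]-b[0])>2.5: break
    print(s,k,f-b,env.current_eef_pos()); lim[s]=k*s*.0006
    env.servo_line([x,y,z+.006],v=.02)
print(lim,F(),env.current_time())
E
```

```text
before [0.43148367 0.6589556  5.12236119]
0.003 [ 0.25610382  0.13043558 -2.51551526] [ 0.55400235 -0.22565758  0.19041492]
0.006 [-0.07493256 -0.33744765 -2.63539288] [ 0.55449873 -0.22578334  0.19403062]
1 7 [-2.78398022  0.10187291  1.65753781] [ 0.55832363 -0.22573692  0.19390578]
-1 5 [ 3.51735697  1.35624844 -1.59635925] [ 0.5519839  -0.2257944   0.19412606]
{1: 0.0042, -1: -0.0029999999999999996} [ 0.19822912  0.14607073 -2.51026461] 13.775
```

```bash
python3 - <<'E'
from h import *
x,y,z=.5550,-.2258,.188
env.servo_line([x,y,z+.0135],v=.03);b=F(8);print("b",b)
L=[]
d=.0135
while d<.050:
    d+=.001
    env.servo_line([x,y,z+d],v=.02);f=F(5)-b
    L.append((round(d,4),*np.round(f,1),round(env.current_eef_pos()[2],4)))
    if -f[2]>10.0: break
for l in L[-14:]:print(l)
print(F(8)-b,env.current_time())
E
```

```text
b [-0.21249005  0.03080164 -2.76158457]
(0.0285, np.float64(-0.2), np.float64(-0.2), np.float64(0.1), np.float64(0.2165))
(0.0295, np.float64(-0.2), np.float64(0.0), np.float64(0.1), np.float64(0.2175))
(0.0305, np.float64(0.1), np.float64(-0.4), np.float64(0.2), np.float64(0.2185))
(0.0315, np.float64(0.1), np.float64(0.1), np.float64(0.2), np.float64(0.2195))
(0.0325, np.float64(-0.2), np.float64(0.3), np.float64(-1.0), np.float64(0.2203))
(0.0335, np.float64(-0.1), np.float64(-0.1), np.float64(-3.2), np.float64(0.2213))
(0.0345, np.float64(-0.1), np.float64(-0.1), np.float64(-4.2), np.float64(0.2223))
(0.0355, np.float64(0.0), np.float64(-0.1), np.float64(-5.4), np.float64(0.2233))
(0.0365, np.float64(0.4), np.float64(0.5), np.float64(-5.9), np.float64(0.2244))
(0.0375, np.float64(-0.3), np.float64(0.3), np.float64(-7.4), np.float64(0.2254))
(0.0385, np.float64(-0.0), np.float64(0.4), np.float64(-8.8), np.float64(0.2264))
(0.0395, np.float64(-0.1), np.float64(0.9), np.float64(-9.3), np.float64(0.2274))
(0.0405, np.float64(-0.4), np.float64(0.5), np.float64(-9.9), np.float64(0.2284))
(0.0415, np.float64(-0.1), np.float64(0.7), np.float64(-11.3), np.float64(0.2294))
[ -0.22508083   0.72694081 -11.2805038 ] 23.775
```

```bash
python3 - <<'E'
from h import *
x,y,z=.5550,-.2258,.188+.0409
b=np.array([-.2,0,-2.75])
env.servo_line([x,y,z],v=.02)
for k in range(1,20):
    env.servo_line([x-.002*k,y,z],v=.02);f=F(4)-b
    print(2*k,np.round(f,1),np.round(env.current_eef_pos(),4))
    if np.hypot(f[0],f[2])>14 or abs(f[0])>7.5: print("STOP");break
print(env.current_time())
E
```

```text
2 [  4.9   1.9 -11. ] [ 0.5541 -0.2258  0.2294]
4 [  6.4   1.3 -11.5] [ 0.5526 -0.226   0.2296]
6 [  6.8   1.4 -11.3] [ 0.5508 -0.2262  0.2297]
8 [  6.7   0.1 -11.5] [ 0.5488 -0.2263  0.2297]
10 [  6.7  -0.  -11.6] [ 0.5468 -0.2263  0.2297]
12 [  6.9   0.1 -11.6] [ 0.5447 -0.2263  0.2297]
14 [  6.3  -0.  -11.5] [ 0.5429 -0.2264  0.2297]
16 [  6.8  -0.5 -11.9] [ 0.5408 -0.2264  0.2298]
18 [-3.6 -1.4 -1.6] [ 0.5366 -0.2263  0.2298]
20 [0.1 0.1 0.3] [ 0.5357 -0.2259  0.2296]
22 [-0.1 -0.3  0. ] [ 0.5331 -0.2258  0.2289]
24 [ 0.3 -0.   0.1] [ 0.531  -0.2258  0.2289]
26 [ 0.3 -0.   0.4] [ 0.529  -0.2258  0.2289]
28 [-0.   0.1 -0.1] [ 0.527  -0.2258  0.2289]
30 [ 0.  -0.1  0.4] [ 0.525  -0.2258  0.2289]
32 [ 0.3 -0.   0.2] [ 0.523  -0.2258  0.2289]
34 [-0.1 -0.   0.1] [ 0.521  -0.2258  0.2289]
36 [-0.2 -0.1  0.3] [ 0.519  -0.2258  0.2289]
38 [0.4 0.2 0.1] [ 0.517  -0.2258  0.229 ]
30.0417
```

The carrier is free of the hooks. Now to carry it over the dish and check.

```bash
python3 - <<'E'
from h import *
env.servo_line([.47,-.2258,.30],v=.2)
env.servo_line([.47,-.2258,.36],v=.2)
R=rot(-.283);D=[.5462,.1817]
env.servo_line([*D,.36],R,v=.2)
env.servo_line([*D,.235],v=.12);env.pause(.3)
print(env.current_time(),env.current_eef_pos(),F())
c=[]
for n,(u,v) in dict(scene=(405,330),top=(180,250)).items():
    im=env.grab_frame(n);cv2.imwrite(f"pics/d_{n}.png",im)
P=env.camera_params("wrist");w=env.grab_frame("wrist");cv2.imwrite("pics/d_w.png",w)
a=cv2.imread("pics/d_scene.png")[220:390,320:490];t=cv2.imread("pics/d_top.png")[180:310,120:250]
for n in("scene","top"):
    for q in("dish","carrier_base","carrier_bar"):
        print(n,q,[(round(d["score"],2),np.round(d["point"],3).tolist()) for d in env.look_for(n,q)[:3]])
cv2.imwrite("pics/dish.png",np.hstack([cv2.resize(a,(400,400)),cv2.resize(t,(400,400))]))
print(env.current_time())
E
```

```text
34.7833 [0.54639086 0.1817506  0.23545246] [-0.25151592  0.11976885 -2.6880091 ]
scene dish [(0.57, [0.563, 0.194, 0.017]), (0.52, [0.698, 0.027, 0.074])]
scene carrier_base [(0.88, [0.394, -0.413, 0.032]), (0.85, [0.808, -0.24, 0.03]), (0.72, [0.554, 0.194, 0.108])]
scene carrier_bar [(0.83, [0.553, 0.195, 0.108]), (0.79, [0.326, -0.168, 0.03]), (0.62, [0.85, -0.067, 0.031])]
top dish [(0.97, [0.547, 0.146, 0.01])]
top carrier_base [(0.97, [0.319, -0.169, 0.023]), (0.97, [0.79, -0.237, 0.028]), (0.74, [0.54, 0.175, 0.104])]
top carrier_bar [(0.92, [0.842, -0.074, 0.029]), (0.9, [0.799, -0.236, 0.027]), (0.88, [0.396, -0.408, 0.026])]
35.3333
```

View pics/dish.png

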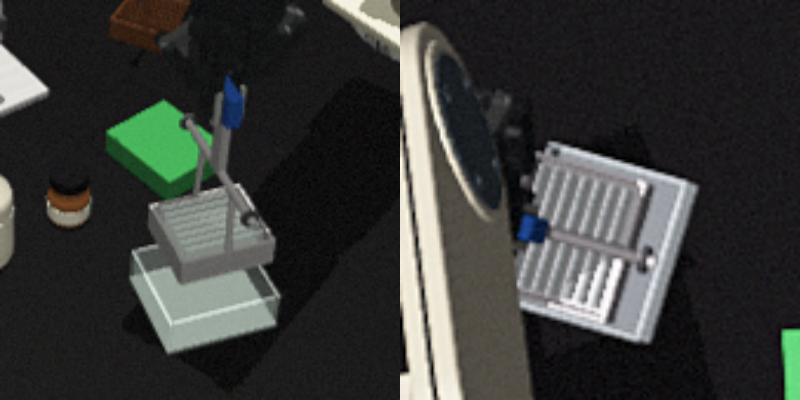

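View pics/d_w.png

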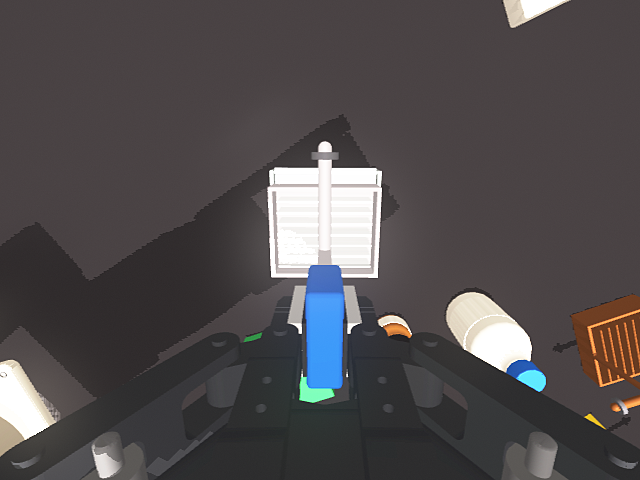

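The carrier hangs centred over the dish. In the wrist view the tray rim corners are at about (271,188), (381,187), (379,277) and (271,277), the dish's far rim runs (270,168)-(381,168), and the bar tip is at (325,146). I'll compare these with the model projections.

```bash
python3 - <<'E'
from h import *
P=env.camera_params("wrist");p=env.current_eef_pos();a=-.283
zb=p[2]-.188+.035
R=np.array([[np.cos(a),-np.sin(a),0],[np.sin(a),np.cos(a),0],[0,0,1]])
pr=lambda Q,o:np.round(proj(P,np.array(Q)@R.T+o)).tolist()
print("tray rim top",pr([[-.045,.038,.028],[.045,.038,.028],[.045,-.038,.028],[-.045,-.038,.028]],[p[0],p[1],zb]))
print("bar tip",pr([[0,.068,.095],[0,-.068,.095]],[p[0],p[1],zb]))
print("dish rim",pr([[-.055,.048,.042],[.055,.048,.042]],[.5463,.1816,0]))
print("base z",zb,Ro.from_rotvec(env.current_tool_rot()).as_matrix().round(3))
E
```

```text
tray rim top [[267.0, 187.0], [381.0, 188.0], [377.0, 277.0], [272.0, 277.0]]
bar tip [[324.0, 149.0], [324.0, 354.0]]
dish rim [[268.0, 169.0], [381.0, 169.0]]
base z 0.08197770833888779 [[ 0.279  0.96  -0.   ]
 [ 0.96  -0.279  0.   ]
 [ 0.    -0.    -1.   ]]
```

The projections match within about 2 px (roughly 1.5 mm), so I'll lower it.

```bash
python3 - <<'E'
from h import *
D=[.5463,.1816]
print(env.servo_line([*D,.168],v=.06,f_stop=5),env.current_eef_pos());b=F(4)
print(env.servo_line([*D,.152],v=.015,f_stop=5),env.current_eef_pos(),F(4)-b,env.current_time())
E
```

```text
False [0.54661256 0.1816989  0.1684296 ]
True [0.546224   0.18154598 0.15749956] [-0.37930927 -0.28105923  7.95868216] 37.45
```

```bash
python3 - <<'E'
from h import *
env.servo_line([.5463,.1816,.1578],v=.02)
env.command_gripper(.05);env.pause(.3);print(env.current_finger_gap())
print(env.servo_line([.5463,.1816,.26],v=.06,f_stop=6))
env.servo_line([.50,.10,.38],v=.25);env.servo_line([.42,-.12,.40],v=.3);env.pause(.4)
for n in("scene","top"): cv2.imwrite(f"pics/e_{n}.png",env.grab_frame(n))
a=cv2.imread("pics/e_scene.png")[240:390,330:480];t=cv2.imread("pics/e_top.png")[180:310,120:250]
cv2.imwrite("pics/end.png",np.hstack([cv2.resize(a,(400,400)),cv2.resize(t,(400,400))]))
print(env.current_time())
E
```

```text
0.05042140053566387
False
42.4833
```

View pics/end.png

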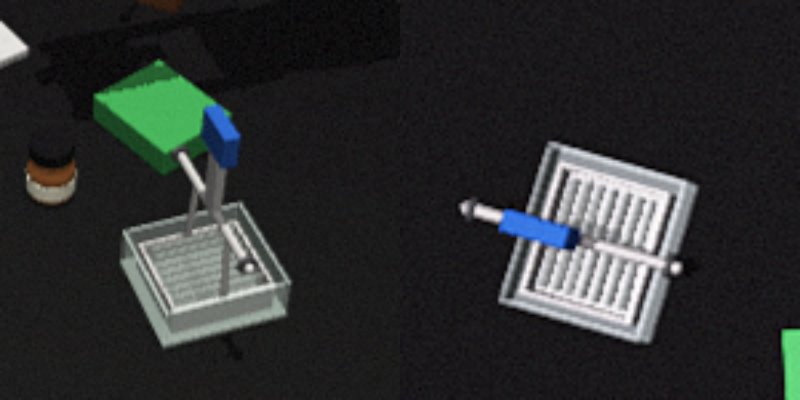

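The carrier stands upright inside the dish, with its tray rim within the dish walls in both views. The dish has not moved and the gripper is clear.

```bash
python3 -c "
from station import env
print(env.finish_job())"
```

```text
the job is handed in; nothing more can be done
None
```

The carrier is off the hooks and released upright in the glass dish. Estimated load on the fingers and keeper peaked near 14 N, and the job was handed in at about 42.5 s with no verdict returned.

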